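Sort the printing things back into their places

TASK

Clear up after printing: stand both small ink jars upright inside the round tray, stand both knobbed wooden stamps upright inside the rectangular wooden tray, and lay the ink roller flat on the dark steel inking slab, lengthwise and wholly on it. Set each thing down rather than dropping it, keep the jars upright all the while, and do not disturb the big black canister or the sketchbook.

Things in the scene. Friction and masses are not known exactly. Their poses are not given: they have to be found in the camera images.
- jar_a_mid (a point): small closed ink jar: upright cylinder 48 mm across at its widest, 55 mm tall, clear body with a pale paper band, black lid 43 mm across (top 16 mm); 0.12 kg. This point is its centre, half-way up (27.5 mm above its foot); z up along the jar. Its twin is identical. Starts upright on the table
- jar_b_mid (a point): small closed ink jar: upright cylinder 48 mm across at its widest, 55 mm tall, clear body with a pale paper band, black lid 43 mm across (top 16 mm); 0.12 kg. This point is its centre, half-way up (27.5 mm above its foot); z up along the jar. Its twin is identical. Starts upright on the table
- stamp_a_mid (a point): wooden hand stamp: square foot 44 x 44 mm, 20 thick (dark rubber under pale wood), thin neck, then a round upright knob 30 mm across from 36 mm to the top at 62 mm: grip the knob. Point: on its axis, half-way up (31 mm above the underside; knob middle 18 mm above it); z up, x and y along the sides of the foot. Its twin is identical. Starts upright on the table. 0.09 kg
- stamp_b_mid (a point): wooden hand stamp: square foot 44 x 44 mm, 20 thick (dark rubber under pale wood), thin neck, then a round upright knob 30 mm across from 36 mm to the top at 62 mm: grip the knob. Point: on its axis, half-way up (31 mm above the underside; knob middle 18 mm above it); z up, x and y along the sides of the foot. Its twin is identical. Starts upright on the table. 0.09 kg
- roller_mid (a point): hand ink roller lying flat, T-shaped from above: wooden handle, black rubber roller across its front; 130 mm long, 65 wide, 32 high. Point: mid-length, on the handle axis, 16 mm above the underside; x along the handle to the roller (axis at x = 49 mm, 50 wide, 32 dia), z up. Round handle 23 mm thick for x = -43 to 27 mm (grip here, across y); butt behind it 32 mm thick. 0.13 kg
- round_tray: low round tray, fixed to the table: pale floor 4 mm thick, white rim 16 mm high, 158 mm across outside, about 146 mm across inside at the floor. Origin: centre of its underside, on the table; z up. Takes the two jars side by side
- wood_tray: low rectangular wooden tray, fixed: 112 mm along its x, 162 mm along its y, 18 mm high, walls 6 mm (inside 100 x 150 mm), floor 6 mm thick. Origin: centre of its underside, on the table; z up. Takes the two stamps side by side along its y
- slab: flat dark steel inking slab, no rim, fixed: 110 mm along its x, 170 mm along its y, 8 mm thick. Origin: centre of its underside, on the table; z up. Takes the roller, handle along the slab's y, either way round
- canister: bystander: big black lidded canister, 88 mm across, 88 mm tall, loose, at the left of the work. Origin: centre of its underside. Leave it alone
- sketchbook: bystander: closed sketchbook lying flat, 200 mm along its x, 140 mm along its y, 18 mm thick, loose, at the right of the work. Origin: centre of its underside. Leave it alone
Things that resemble listed ones, but are neither listed nor needed, are in the scene too. What is shaped like the part that bears roller_mid but red is not meant.

How it is judged:
At the end, for the whole second after the job is handed in: Jars stand in the round tray (axis within 54 mm of its centre), stamps in the wooden tray (within 32 mm of centre along x, 57 along y), roller flat on the slab (middle within 32 mm of centre along x, 26 along y; within 0.5 rad of its length); tilts under 0.12 rad, all at rest (horizontal distance between each of jar_a_mid, jar_b_mid and round_tray below 0.054 m and z of jar_a_mid in the frame of round_tray between 0.0255 and 0.0365 m and angle between each of jar_a_mid, jar_b_mid, stamp_a_mid, stamp_b_mid, roller_mid's own z axis and vertical below 0.12 rad and linear speed of each of jar_a, jar_b, stamp_a, stamp_b, roller below 0.02 m/s and z of jar_b_mid in the frame of round_tray between 0.0255 and 0.0365 m and x of stamp_a_mid in the frame of wood_tray between -0.032 and 0.032 m and y of stamp_a_mid in the frame of wood_tray between -0.057 and 0.057 m and z of stamp_a_mid in the frame of wood_tray between 0.031 and 0.042 m and x of stamp_b_mid in the frame of wood_tray between -0.032 and 0.032 m and y of stamp_b_mid in the frame of wood_tray between -0.057 and 0.057 m and z of stamp_b_mid in the frame of wood_tray between 0.031 and 0.042 m and x of roller_mid in the frame of slab between -0.032 and 0.032 m and y of roller_mid in the frame of slab between -0.026 and 0.026 m and z of roller_mid in the frame of slab between 0.02 and 0.028 m and angle between the x axis of roller_mid and the y axis of slab, either way round below 0.5 rad); the robot touches nothing.
It fails at once if a thing is dropped: falls freely more than about 4 cm above where it would rest on the table ((height (world z) of jar_a_mid above 0.0725 m and contact force between the fingers and jar_a below 0.02 N and linear speed of jar_a above 0.3 m/s) or (height (world z) of jar_b_mid above 0.0725 m and contact force between the fingers and jar_b below 0.02 N and linear speed of jar_b above 0.3 m/s) or (height (world z) of stamp_a_mid above 0.076 m and contact force between the fingers and stamp_a below 0.02 N and linear speed of stamp_a above 0.3 m/s) or (height (world z) of stamp_b_mid above 0.076 m and contact force between the fingers and stamp_b below 0.02 N and linear speed of stamp_b above 0.3 m/s) or (height (world z) of roller_mid above 0.061 m and contact force between the fingers and roller below 0.02 N and linear speed of roller above 0.3 m/s)).
It fails at once if a jar is tipped over (angle between any of jar_a_mid, jar_b_mid's own z axis and vertical above 0.7 rad).
It fails at once if the canister is shoved more than 2 cm or tipped (distance of canister from where it was at the start of the episode above 0.02 m or angle between canister's own z axis and vertical above 0.3 rad).
It fails at once if the sketchbook is shoved more than 2 cm or tipped (distance of sketchbook from where it was at the start of the episode above 0.02 m or angle between sketchbook's own z axis and vertical above 0.3 rad).
It also fails if it takes over 144 s, if anything falls off the work surface, if the arm or the gripper's body presses on something with over 40 N, if the wrist force passes 120 N, or if a joint passes its speed limit or range.

ROBOT

A 6-joint arm with a two-finger parallel gripper is mounted at the origin on the work surface. World frame = base frame: x ahead of the robot, y to its left, z up, the work surface at z = 0. Lengths are in m, angles in rad, forces in N, time in s.
With the tool pointing down it reaches from about 0.275 to 1 m from the base axis. Payload 8.4 kg.
Tool frame: the origin (TCP) lies between the finger pads; the fingertips stand 11 mm ahead of it and the grasp point (between the pads) lies 8 mm behind it; x points along the fingers, y is the direction in which the jaws open and shut, and the axes are right-handed (so a half turn about x gives the same grasp; the last joint's range is limited). The gripper opens to 85 mm and grips with 20 to 120 N. Pads are 22 mm wide; open, the fingers measure 114 mm over their backs; the gripper's body (76 mm by 85 mm) begins 54 mm behind the grasp point. The pads swing forward as they close: fully open they stand 13 mm farther back than shut.
Start: joints at [1.232, 0.353, 1.633, -0, 1.155, -0.002], TCP at [0.207, 0.59, 0.242] pointing down, gripper open.
Joint ranges: [-2.63, 2.63], [-0.92, 2.1], [0.06, 2.66], [-1.3, 4.44], [0, 2.69], [-3.02, 3.02]. Speed limits (rad/s): [2.22, 2.22, 2.79, 3.14, 3.14, 3.14].

INTERFACE

Orientations are given as a rotation vector (axis times angle).
In Python, from bench import env, optics, ticket gives the robot as it stands.
- The arm moves only by the tool servo_tool, never from a script. Its arguments are lists of equal length, an entry for each row: "slide": the shift along the tool's x, y, z in cm, a list of three; "delta_rot": the turn, a rotation vector about the tool's x, y, z in degrees, a list of three; "hand": the opening, from 0 (shut) to 1 (fully open). A call has 1 to 20 rows; each row is the pose to reach, as a shift and turn from the pose measured when the call began, along the tool's axes at that moment; what a row does not reach only later rows make up. A row lasts 1/8 s, in which the tool goes at most 62.5 mm and 10.7 degrees, less where a joint would pass 70% of its speed; a pose out of reach is approached as far as the arm can. A call with a gripper value outside its range is refused whole. The fingers move at their own pace and stop on an object; "newtons" is the grip in N (left out, the last holds). Time passes only in rows, so rows that repeat a pose let the fingers close. It gives the time, the measured TCP pose, the force and the opening at its end, in the units of the state.
- env.read_state(): the state, without advancing time (a new reading comes with each control period).
- optics.read_camera(name): name is "side" or "top"; returns the picture (480x640x3 uint8, blue, green, red); there is no depth.
- optics.camera_model(name): a dict with "fx", "fy", "cx", "cy" (pixels), "k1" (the pictures are not rectified: a ray, as slopes to the right and down, at radius r is drawn at 1 + k1 r^2 times it, then the intrinsics apply), "rvec" (rotation vector, rad) and "tvec" (3), from world to camera coordinates, as OpenCV has them. Camera axes: x right, y down, z forward; pixel columns grow to the right and rows downward; lengths in m; the calibration is good to about 2 mm. A picture is of the moment at which its call begins. camera_model takes no time and is no camera call.
- ticket.close_job(): hands the job in, once; it reports no verdict.
The state is a dict: "time_s": time; "qpos": joint angles; "joint_velocities": joint speeds; "effort": joint torques, N m; "position": TCP position; "tcp_rot": TCP orientation; "ft_force": force on the tool from outside, world axes, zero at the start; "wrist_torque": the same for the moment, N m; "finger_gap": finger opening in m.
Only numpy, scipy, OpenCV 4.12 (cv2) and the standard library are available. Lean on these libraries where they do the work, as an engineer would, in place of code of your own. Each camera call takes 0.05 s, during which the arm holds its last target.

## Working session

There is one attempt and no reset: what is moved stays moved. The work goes in short steps, Python scripts to look and compute and a tool call to move; the robot and the scene stay as the last step left them, time stands still between calls to the robot, and variables do not carry over. Pictures are saved under pics/ and viewed, and the job is handed in when it is done.

Besides the shell and the picture viewer there is one more tool, called after "Request:" by a JSON object that holds its "method" and its "body". servo_tool: Moves the arm, as the interface text tells. Its arguments: {"type":"object","properties":{"slide":{"type":"array"},"delta_rot":{"type":"array"},"hand":{"type":"array"},"newtons":{"type":"number"}},"required":["slide","delta_rot","hand"]}

```bash
ls; mkdir -p pics; python3 - <<'E'
from bench import env, optics, ticket
import cv2
print(env.read_state())
for n in("top","side"):
    cv2.imwrite(f"pics/{n}0.png",optics.read_camera(n)); print(optics.camera_model(n))
E
```

```text
pics
{'time_s': 0.0, 'qpos': array([ 1.23161016e+00,  3.53676700e-01,  1.63418908e+00, -1.24268191e-05,
        1.15521792e+00, -2.41934518e-03]), 'joint_velocities': array([ 0.00142118,  0.00044428, -0.000931  ,  0.00043482,  0.00027113,
        0.00109312]), 'effort': array([-3.19324236e-04, -6.05229735e+01, -3.42071056e+01, -7.89407477e-05,
        9.14389151e-03, -6.76246736e-05]), 'position': array([0.20637173, 0.58941523, 0.24152035]), 'tcp_rot': array([ 0.26311476,  1.55483587, -0.26543488]), 'ft_force': array([ 0.35842007, -0.40221427, -0.15156233]), 'wrist_torque': array([-0.01840256, -0.00086824,  0.01303848]), 'finger_gap': 0.08546760075312357}
{'fx': 511.4985459554563, 'fy': 511.4985459554563, 'cx': 318.97323660824003, 'cy': 236.98435447360828, 'k1': -0.09919220193816572, 'rvec': array([ 2.1131364 , -2.13845284,  0.19157348]), 'tvec': array([-0.01186536,  0.59362844,  1.1621892 ])}
{'fx': 522.2600525986785, 'fy': 522.2600525986785, 'cx': 327.4219564871323, 'cy': 241.09376941094445, 'k1': 0.005622458626175802, 'rvec': array([ 2.16526974, -0.83222613,  0.40785937]), 'tvec': array([-0.46127477,  0.27793214,  1.28634407])}
```

View pics/top0.png

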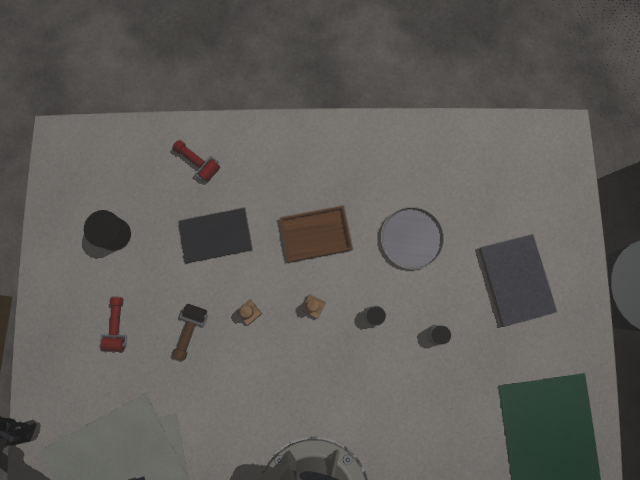

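View pics/side0.png

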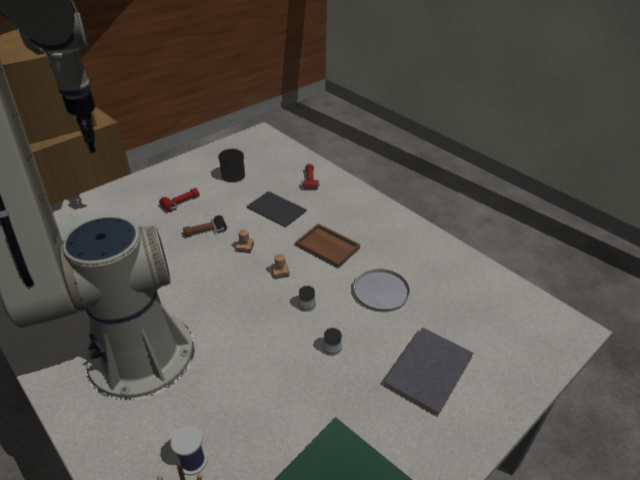

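The top view shows the canister at (107,230), slab (215,235), wooden tray (315,234), round tray (410,239) and sketchbook (516,280). The stamps are at (249,312) and (314,306), and the jars at (375,316) and (440,335). There are three rollers: red at (195,160) and (114,325), and black with a wooden handle at (190,332). The black one fits roller_mid. Next is a crop to confirm it, plus the masks.

```bash
cat > h.py <<'E'
import cv2, numpy as np
from bench import env, optics
from scipy.spatial.transform import Rotation as R
def ray(n,uv):
    m=optics.camera_model(n); K=np.array([[m['fx'],0,m['cx']],[0,m['fy'],m['cy']],[0,0,1]])
    d=np.array([m['k1'],0,0,0,0]); p=cv2.undistortPoints(np.array(uv,float).reshape(-1,1,2),K,d,None,None,None)[:,0]
    Rm=cv2.Rodrigues(m['rvec'])[0]; c=-Rm.T@m['tvec']
    return c,(np.c_[p,np.ones(len(p))])@Rm
def onz(n,uv,z):
    c,d=ray(n,uv); return c+d*((z-c[2])/d[:,2])[:,None]
def proj(n,P):
    m=optics.camera_model(n); K=np.array([[m['fx'],0,m['cx']],[0,m['fy'],m['cy']],[0,0,1]])
    return cv2.projectPoints(np.array(P,float).reshape(-1,1,3),m['rvec'],m['tvec'],K,np.array([m['k1'],0,0,0,0]))[0][:,0]
def snap(n,f=None):
    im=optics.read_camera(n)
    if f: cv2.imwrite('pics/'+f,im)
    return im
def crop(im,x0,y0,x1,y1,s,f): cv2.imwrite('pics/'+f,cv2.resize(im[y0:y1,x0:x1],None,fx=s,fy=s,interpolation=cv2.INTER_CUBIC))
E
python3 - <<'E'
from h import *
a=cv2.imread('pics/top0.png'); a=cv2.convertScaleAbs(a,alpha=1.6)
crop(a,80,190,280,370,4,'ca.png'); crop(a,230,190,460,360,3.4,'cb.png')
E
```

```text
(no output)
```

View pics/ca.png

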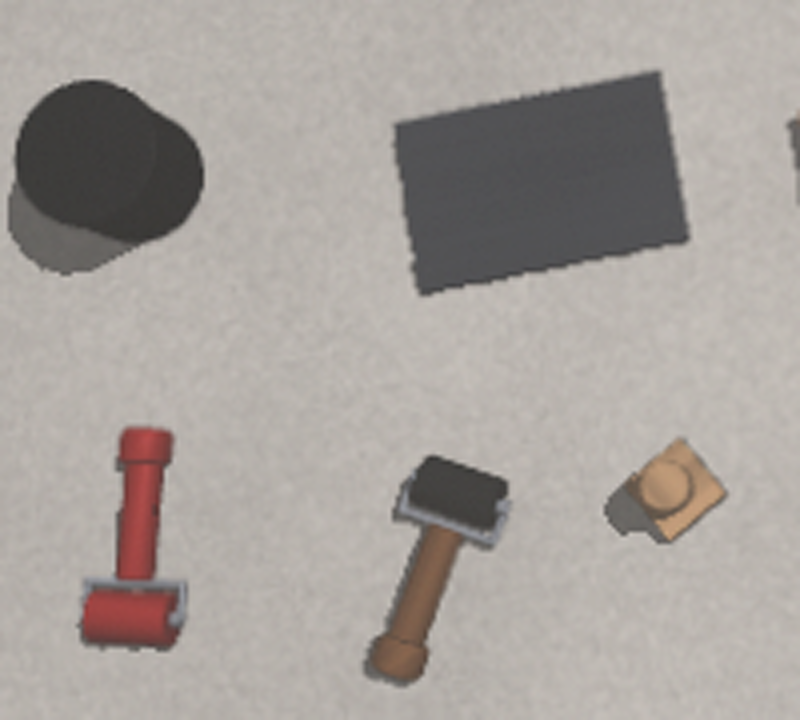

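View pics/cb.png

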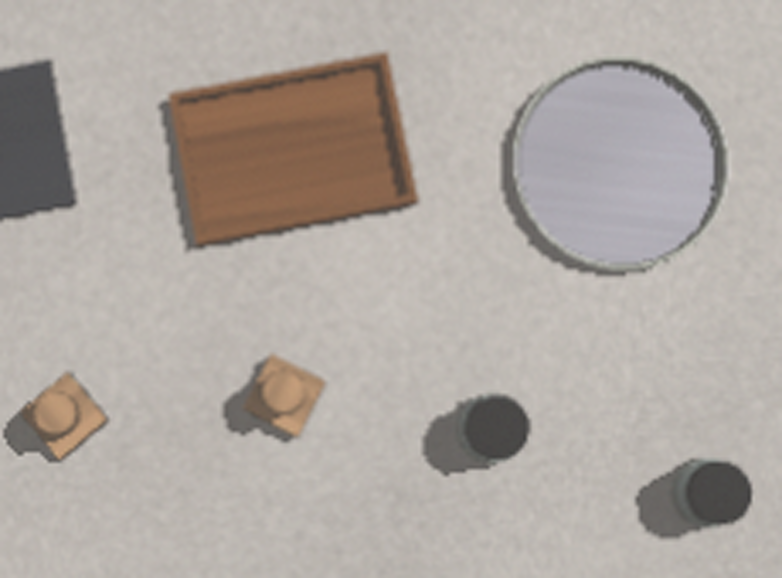

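```bash
cat > m.py <<'E'
from h import *
a=cv2.imread('pics/top0.png'); g=a.max(2); hsv=cv2.cvtColor(a,cv2.COLOR_BGR2HSV)
def comps(mask,x0,y0,x1,y1):
    m=np.zeros_like(mask); m[y0:y1,x0:x1]=mask[y0:y1,x0:x1]
    c,_=cv2.findContours(m,cv2.RETR_EXTERNAL,cv2.CHAIN_APPROX_NONE)
    return max(c,key=cv2.contourArea)
def cen(c): M=cv2.moments(c); return np.array([M['m10'],M['m01']])/M['m00']
P=lambda *x:print(*[np.round(v,4) if not isinstance(v,str) else v for v in x])
dark=((g<45)*255).astype('uint8')
for nm,b in (('jarA',(355,300,390,330)),('jarB',(420,320,455,350))):
    (c,r)=cv2.minEnclosingCircle(comps(dark,*b)); cc=cen(comps(dark,*b)); P(nm,cc,c,r,onz('top',[cc],.055)[0],onz('top',[c],.055)[0])
def rect(nm,c,z):
    r=cv2.minAreaRect(c); W=onz('top',cv2.boxPoints(r),z)
    e=W[1]-W[0]; f=W[2]-W[1]; P(nm,cen(c),W.mean(0),'len',np.linalg.norm(e),np.linalg.norm(f),'yaw',np.degrees(np.arctan2(e[1],e[0])),np.degrees(np.arctan2(f[1],f[0])))
brown=((hsv[...,1]>75)*255).astype('uint8')
d2=((g<70)*255).astype('uint8')
rect('slab',comps(d2,170,200,262,270),.008)
rect('tray',comps(brown,270,200,360,270),.018)
rect('book',comps(((g<110)*255).astype('uint8'),470,225,570,335),.018)
x=a.astype(int); 
for nm,b in (('stL',(235,295,268,330)),('stR',(300,290,332,322))):
    rect(nm,comps(brown,*b),.02)
h=comps(brown,165,310,215,365); rect('handle',h,.016)
rr=comps(((g<50)*255).astype('uint8'),178,298,212,328); P('rubber',cen(rr),onz('top',[cen(rr)],.02)[0])
c=comps(((x[...,0]>x[...,2]+3)*255).astype('uint8'),375,200,450,275); e=cv2.fitEllipse(c); P('round',e[0],e[1],onz('top',[e[0]],.004)[0])
for q in ((246.2,311.6),(313.4,304.6)): P('knob',onz('top',[q],.055)[0])
c=comps(d2,80,205,135,260);P('canister',cen(c))
E
python3 m.py
```

```text
jarA [nan nan] [375. 324.] 0.0001 [nan nan nan] [ 0.3871 -0.1461  0.055 ]
jarB [433.75  336.875] [436. 335.] 7.0712 [ 0.3553 -0.2815  0.055 ] [ 0.3594 -0.287   0.055 ]
slab [214.4418 235.3793] [0.6095 0.2417 0.008 ] len 0.1742 0.1107 yaw -79.2382 -168.1316
tray [315.4756 233.4001] [ 0.6096 -0.0109  0.018 ] len 0.1629 0.1121 yaw -79.6415 -170.6679
book [515.2964 280.5713] [ 0.4877 -0.4992  0.018 ] len 0.1634 0.2072 yaw -75.0133 -168.0076
stL [249.1494 311.6199] [0.4194 0.1524 0.02  ] len 0.0425 0.0421 yaw -49.634 -139.1441
stR [314.3695 305.4454] [ 0.4322 -0.0027  0.02  ] len 0.0405 0.0407 yaw -27.1215 -117.1735
handle [183.9694 341.2478] [0.3524 0.3036 0.016 ] len 0.091 0.0289 yaw -22.7186 -112.9493
rubber [193.7359 312.5869] [0.4188 0.2839 0.02  ]
round [425.0891 239.0899] [ 7.9286 11.4823] [ 0.5941 -0.2825  0.004 ]
knob [0.419  0.1522 0.055 ]
knob [ 0.4337 -0.0041  0.055 ]
canister [104.3029 233.875 ]m.py:7: RuntimeWarning: invalid value encountered in divide
  def cen(c): M=cv2.moments(c); return np.array([M['m10'],M['m01']])/M['m00']
```

```bash
python3 - <<'E'
from m import *
print('---');print(g[316,362:392],a[316,376],a[239,410],a[330,350],a[311,195])
for t in(50,55,60):
  for nm,b in (('jarA',(355,300,390,330)),('jarB',(420,320,455,350))):
    k=comps(((g<t)*255).astype('uint8'),*b);c,r=cv2.minEnclosingCircle(k);P(t,nm,cen(k),c,r,onz('top',[cen(k)],.055)[0])
for t in (5,8,10):
  c=comps((((x[...,0]-x[...,2])>t)*255).astype('uint8'),375,200,450,275); 
  e=cv2.fitEllipse(c); P(t,'round',e[0],e[1],onz('top',[e[0]],.004)[0])
E
```

```text
jarA [nan nan] [375. 324.] 0.0001 [nan nan nan] [ 0.3871 -0.1461  0.055 ]
jarB [433.75  336.875] [436. 335.] 7.0712 [ 0.3553 -0.2815  0.055 ] [ 0.3594 -0.287   0.055 ]
slab [214.4418 235.3793] [0.6095 0.2417 0.008 ] len 0.1742 0.1107 yaw -79.2382 -168.1316
tray [315.4756 233.4001] [ 0.6096 -0.0109  0.018 ] len 0.1629 0.1121 yaw -79.6415 -170.6679
book [515.2964 280.5713] [ 0.4877 -0.4992  0.018 ] len 0.1634 0.2072 yaw -75.0133 -168.0076
stL [249.1494 311.6199] [0.4194 0.1524 0.02  ] len 0.0425 0.0421 yaw -49.634 -139.1441
stR [314.3695 305.4454] [ 0.4322 -0.0027  0.02  ] len 0.0405 0.0407 yaw -27.1215 -117.1735
handle [183.9694 341.2478] [0.3524 0.3036 0.016 ] len 0.091 0.0289 yaw -22.7186 -112.9493
rubber [193.7359 312.5869] [0.4188 0.2839 0.02  ]
round [425.0891 239.0899] [ 7.9286 11.4823] [ 0.5941 -0.2825  0.004 ]
knob [0.419  0.1522 0.055 ]
knob [ 0.4337 -0.0041  0.055 ]
canister [104.3029 233.875 ]
---
[ 64  64  60  62  54  45  45  46  46  45  45  46  45  46  46  46  46  46
  46  46  47  46  46  68 110 121 120 119 120 120] [45 45 46] [112 107 109] [110 114 117] [41 42 43]
50 jarA [375.5066 315.5351] [375.5 315.5] 8.8601 [ 0.4066 -0.1478  0.055 ]
50 jarB [440.6926 334.6814] [440.8214 334.8036] 9.2563 [ 0.3599 -0.298   0.055 ]
55 jarA [375.3071 315.5415] [375.2778 315.5   ] 9.3984 [ 0.4066 -0.1473  0.055 ]
55 jarB [440.7118 334.6741] [440.8077 334.5769] 9.5064 [ 0.3599 -0.298   0.055 ]
60 jarA [375.011  315.7601] [374.5 316. ] 10.3079 [ 0.4061 -0.1466  0.055 ]
60 jarB [439.8563 335.0942] [439.  335.5] 11.2806 [ 0.359 -0.296  0.055]m.py:7: RuntimeWarning: invalid value encountered in divide
  def cen(c): M=cv2.moments(c); return np.array([M['m10'],M['m01']])/M['m00']
Traceback (most recent call last):
  File "m.py", line 6, in comps
    return max(c,key=cv2.contourArea)
ValueError: max() iterable argument is empty
```

```bash
python3 - <<'E' 2>&1 | sed -n '/---/,$p'
from m import *
print('---')
b=cv2.GaussianBlur(a,(3,3),0).astype(int)
for t in (1,2,3):
  mk=cv2.morphologyEx((((b[...,0]-b[...,1])>t)*255).astype('uint8'),cv2.MORPH_CLOSE,np.ones((5,5)))
  c=comps(mk,375,200,450,275); e=cv2.minEnclosingCircle(c); P(t,'round',cen(c),e[0],e[1],onz('top',[cen(c)],.004)[0],onz('top',[e[0]],.004)[0])
pts=np.argwhere(cv2.drawContours(np.zeros_like(g),[h],-1,255,-1)>0)[:,::-1].astype(float)
W=onz('top',pts,.016)[:,:2]; mu=W.mean(0); u,s,v=np.linalg.svd(W-mu,full_matrices=False); P('pca',mu,v[0],np.degrees(np.arctan2(v[0][1],v[0][0])),np.ptp((W-mu)@v[0]))
q=(W-mu)@v[0]
P('ends',mu+v[0]*q.min(),mu+v[0]*q.max())
s=cv2.imread('pics/side0.png')
pp=[(.4066,-.1475,.055),(.3599,-.298,.055),(.4194,.1524,.062),(.4325,-.0035,.062),(.61,.241,.008),(.61,-.011,.006),(.594,-.235,.004),(.371,.297,.03),(.4188,.2839,.03)]
s=cv2.convertScaleAbs(s,alpha=1.6);s=cv2.resize(s[140:380,150:450],None,fx=2.5,fy=2.5)
for p in proj('side',pp): cv2.drawMarker(s,tuple(np.round((p-[150,140]+.5)*2.5-.5).astype(int).tolist()),(0,0,255),0,8)
cv2.imwrite('pics/sm.png',s)
E
```

```text
---
1 round [411.2842 238.0941] [411.4668 237.9848] 29.4844 [ 0.597 -0.248  0.004] [ 0.5973 -0.2485  0.004 ]
2 round [411.2469 238.0871] [411.773  237.9233] 29.2175 [ 0.597 -0.248  0.004] [ 0.5974 -0.2493  0.004 ]
3 round [411.2973 238.2429] [411.0625 238.45  ] 28.8143 [ 0.5966 -0.2481  0.004 ] [ 0.5961 -0.2475  0.004 ]
pca [0.3509 0.3069] [-0.945   0.3269] 160.9169 0.0909
ends [0.3965 0.2911] [0.3106 0.3209]
```

View pics/sm.png

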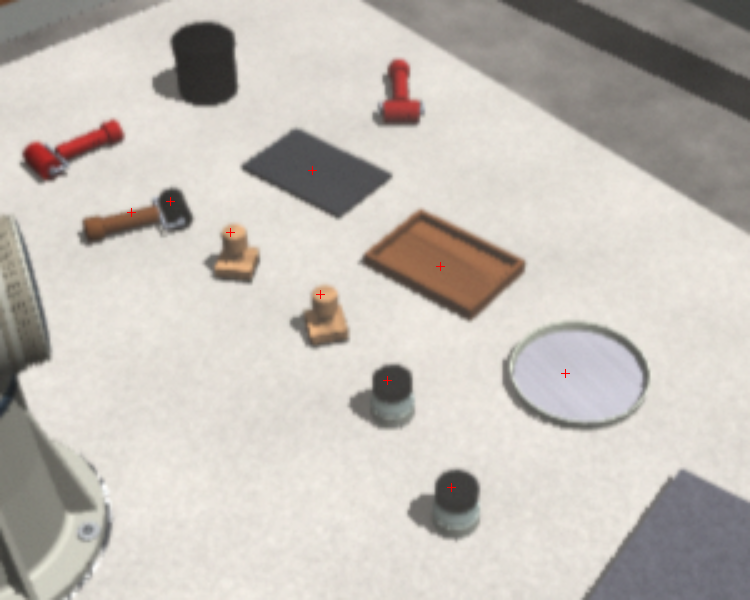

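```bash
cat >> h.py <<'E'
def plan(wps):
    """wps: (x,y,z TCP world, jaw yaw deg (mod 180)) -> slide cm / rot deg from now"""
    s=env.read_state(); R0=R.from_rotvec(s['tcp_rot']); p0=s['position']
    ax=R0.as_matrix(); y0=np.degrees(np.arctan2(ax[1,1],ax[0,1]))
    print('now',s['time_s'],np.round(p0,4),'xaxis',np.round(ax[:,0],3),'jawyaw',round(y0,1),'gap',round(s['finger_gap'],4),'F',np.round(s['ft_force'],1),'q',np.round(s['qpos'],2))
    for x,y,z,yaw in wps:
        d=(yaw-y0+90)%180-90; t=np.radians(y0+d)
        X=np.array([0,0,-1.]);Y=np.array([np.cos(t),np.sin(t),0]);M=np.c_[X,Y,np.cross(X,Y)]
        rv=(R0.inv()*R.from_matrix(M)).as_rotvec(degrees=True)
        print((x,y,z,yaw),'slide',np.round(R0.inv().apply(np.array([x,y,z])-p0)*100,2).tolist(),'rot',np.round(rv,1).tolist())
E
python3 - <<'E'
from h import *
plan([(.371,.299,.15,70),(.371,.299,.02,70),(.4066,-.1475,.2,0)])
E
```

```text
now 0.1 [0.2064 0.5895 0.2417] xaxis [-0.    -0.001 -1.   ] jawyaw 70.7 gap 0.0856 F [ 0.2 -0.3  0.2] q [ 1.23  0.35  1.63  0.    1.16 -0.  ]
(0.371, 0.299, 0.15, 70) slide [9.19, -21.97, 25.14] rot [0.7, -0.0, 0.1]
(0.371, 0.299, 0.02, 70) slide [22.19, -21.95, 25.14] rot [0.7, -0.0, 0.1]
(0.4066, -0.1475, 0.2, 0) slide [4.24, -62.94, 43.25] rot [70.7, 0.0, 0.1]
```

Request:
{"method": "servo_tool", "body": {"slide": [[9, -22, 25.1], [9, -22, 25.1], [9, -22, 25.1], [9, -22, 25.1], [9, -22, 25.1], [9, -22, 25.1], [9, -22, 25.1], [9, -22, 25.1], [9, -22, 25.1]], "delta_rot": [[0, 0, 0], [0, 0, 0], [0, 0, 0], [0, 0, 0], [0, 0, 0], [0, 0, 0], [0, 0, 0], [0, 0, 0], [0, 0, 0]], "hand": [1, 1, 1, 1, 1, 1, 1, 1, 1], "newtons": 40}}

```text
time_s: 1.23
position: [0.3703, 0.2999, 0.1522]
tcp_rot: [0.263, 1.555, -0.264]
ft_force: [-0.5, -0.2, 0.1]
finger_gap: 0.0851
```

```bash
python3 - <<'E'
from h import *
plan([(.371,.2995,.016,70)])
s=snap('side'); crop(cv2.convertScaleAbs(s,alpha=1.6),150,120,310,240,4,'s1.png')
t=snap('top'); crop(cv2.convertScaleAbs(t,alpha=1.6),130,270,290,390,4,'t1.png')
E
```

```text
now 1.225 [0.3703 0.2999 0.1522] xaxis [ 0.    -0.001 -1.   ] jawyaw 70.8 gap 0.0851 F [-0.5 -0.2  0.1] q [ 0.68  0.24  2.03 -0.    0.87 -0.56]
(0.371, 0.2995, 0.016, 70) slide [13.62, -0.01, 0.07] rot [0.8, 0.0, 0.0]
```

View pics/s1.png

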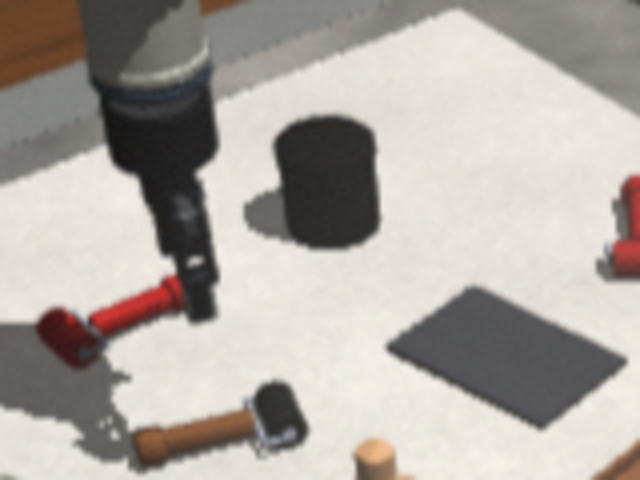

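The gripper is over the handle of the black and wooden roller, clear of the red one. Descending to grasp it.

Request:
{"method": "servo_tool", "body": {"slide": [[5, 0, 0.1], [10, 0, 0.1], [13.7, 0, 0.1], [13.7, 0, 0.1], [13.7, 0, 0.1], [13.7, 0, 0.1], [13.7, 0, 0.1], [13.7, 0, 0.1], [13.7, 0, 0.1], [13.7, 0, 0.1], [13.7, 0, 0.1], [12, 0, 0.1], [8, 0, 0.1], [8, 0, 0.1]], "delta_rot": [[0.8, 0, 0], [0.8, 0, 0], [0.8, 0, 0], [0.8, 0, 0], [0.8, 0, 0], [0.8, 0, 0], [0.8, 0, 0], [0.8, 0, 0], [0.8, 0, 0], [0.8, 0, 0], [0.8, 0, 0], [0.8, 0, 0], [0.8, 0, 0], [0.8, 0, 0]], "hand": [1, 1, 1, 1, 1, 0, 0, 0, 0, 0, 0, 0, 0, 0], "newtons": 50}}

```text
time_s: 3.08
position: [0.3726, 0.3004, 0.0743]
tcp_rot: [0.276, 1.55, -0.272]
ft_force: [0.1, -0.5, -0.3]
finger_gap: 0.0213
```

```bash
python3 - <<'E'
from h import *
plan([(.6095,.2417,.15,11),(.6095,.2417,.024,11)])
s=snap('side'); crop(cv2.convertScaleAbs(s,alpha=1.6),150,120,310,240,4,'s2.png')
E
```

```text
now 3.075 [0.3726 0.3004 0.0743] xaxis [ 0.003  0.002 -1.   ] jawyaw 70.0 gap 0.0213 F [ 0.1 -0.5 -0.3] q [ 0.68  0.37  2.08 -0.    0.69 -0.54]
(0.6095, 0.2417, 0.15, 11) slide [-7.5, 2.62, 24.29] rot [59.0, 0.0, -0.2]
(0.6095, 0.2417, 0.024, 11) slide [5.1, 2.58, 24.26] rot [59.0, 0.0, -0.2]
```

View pics/s2.png

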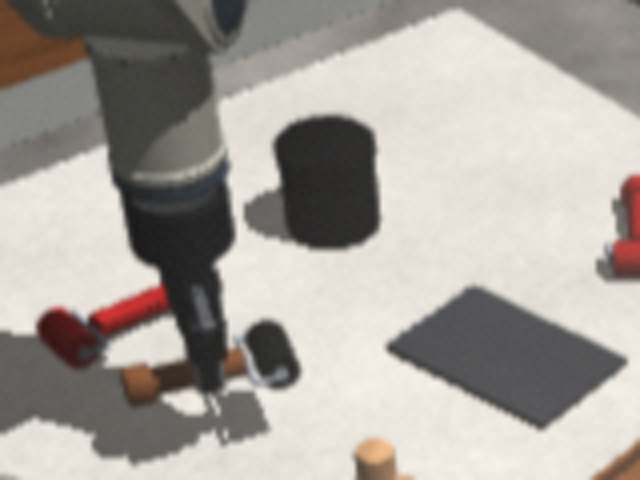

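The roller is held level, with gap 21 mm. Carrying it over the slab.

Request:
{"method": "servo_tool", "body": {"slide": [[-7.5, 0, 0], [-7.5, 0.5, 5], [-7.5, 1.1, 10], [-7.5, 1.6, 15], [-7.5, 2.2, 20], [-7.5, 2.6, 24.2], [-7.5, 2.6, 24.2], [-7.5, 2.6, 24.2], [-7.5, 2.6, 24.2], [-7.5, 2.6, 24.2], [-7.5, 2.6, 24.2]], "delta_rot": [[0, 0, 0], [10, 0, 0], [20, 0, 0], [30, 0, 0], [40, 0, 0], [50, 0, 0], [59, 0, 0], [59, 0, 0], [59, 0, 0], [59, 0, 0], [59, 0, 0]], "hand": [0, 0, 0, 0, 0, 0, 0, 0, 0, 0, 0]}}

```text
time_s: 4.5
position: [0.6077, 0.2416, 0.1486]
tcp_rot: [1.067, 1.293, -1.064]
ft_force: [0.1, 0.1, -1.9]
finger_gap: 0.021
```

```bash
python3 - <<'E'
from h import *
plan([(.6095,.2417,.0245,11)])
s=snap('side'); crop(cv2.convertScaleAbs(s,alpha=1.6),200,100,360,220,4,'s3.png')
s=snap('top'); crop(cv2.convertScaleAbs(s,alpha=1.6),140,170,300,290,4,'t3.png')
E
```

```text
now 4.5 [0.6077 0.2416 0.1486] xaxis [ 0.002  0.001 -1.   ] jawyaw 11.1 gap 0.021 F [ 0.1  0.1 -1.9] q [0.38 0.49 1.65 0.   1.   0.18]
(0.6095, 0.2417, 0.0245, 11) slide [12.41, 0.15, 0.03] rot [0.1, -0.0, -0.1]
```

View pics/s3.png

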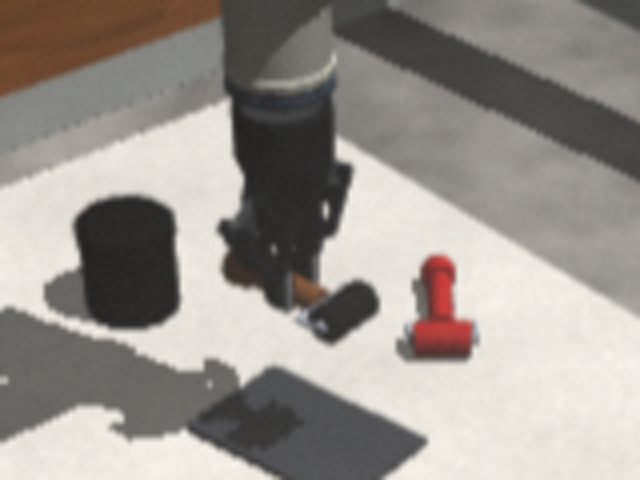

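View pics/t3.png

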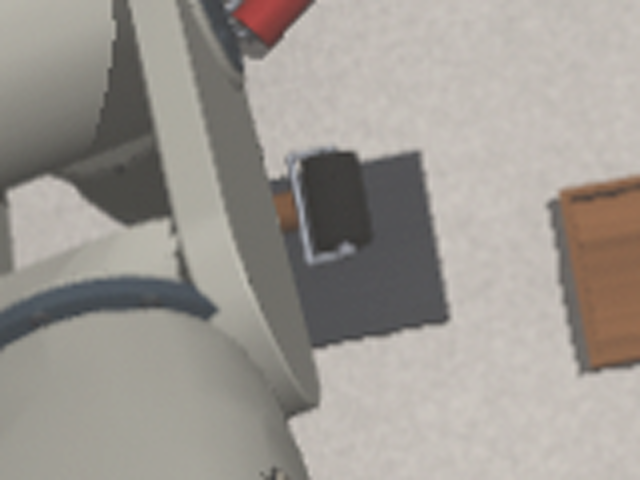

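Request:
{"method": "servo_tool", "body": {"slide": [[5, 0.1, 0], [9, 0.1, 0], [11, 0.1, 0], [12, 0.1, 0], [12.4, 0.1, 0], [12.4, 0.1, 0], [12.4, 0.1, 0], [12.4, 0.1, 0]], "delta_rot": [[0, 0, 0], [0, 0, 0], [0, 0, 0], [0, 0, 0], [0, 0, 0], [0, 0, 0], [0, 0, 0], [0, 0, 0]], "hand": [0, 0, 0, 0, 0, 0, 0, 0]}}

```text
time_s: 5.6
position: [0.6095, 0.242, 0.0254]
tcp_rot: [1.069, 1.292, -1.063]
ft_force: [-0.4, -0.2, -1.1]
finger_gap: 0.0213
```

```bash
python3 - <<'E'
from h import *
plan([(.6095,.2417,.0245,11)])
s=snap('side'); crop(cv2.convertScaleAbs(s,alpha=1.6),220,140,340,230,6,'s4.png')
E
```

```text
now 5.6 [0.6095 0.242  0.0254] xaxis [ 0.003  0.001 -1.   ] jawyaw 11.0 gap 0.0213 F [-0.4 -0.2 -1.1] q [0.38 0.65 1.7  0.   0.79 0.18]
(0.6095, 0.2417, 0.0245, 11) slide [0.09, -0.01, 0.02] rot [0.0, -0.0, -0.2]
```

View pics/s4.png

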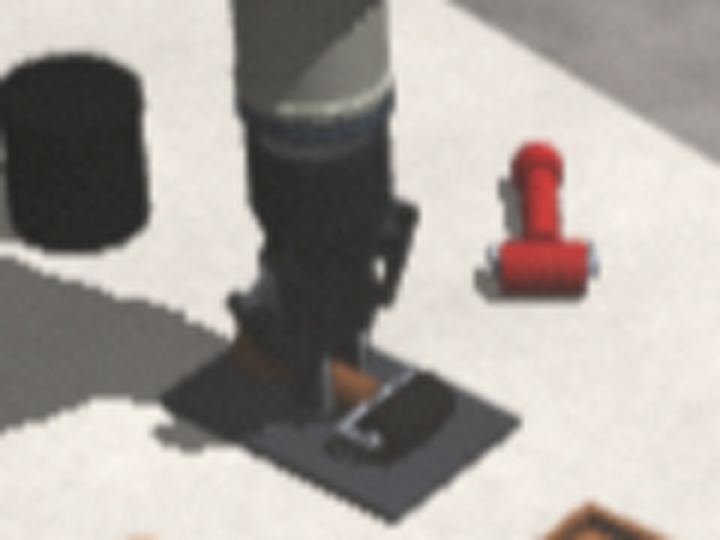

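Request:
{"method": "servo_tool", "body": {"slide": [[0.1, 0, 0], [0.2, 0, 0], [0.2, 0, 0], [0.2, 0, 0], [0.2, 0, 0], [0.2, 0, 0], [0.2, 0, 0], [0.2, 0, 0], [0.2, 0, 0], [-2, 0, 0], [-6, 0, 0], [-12, 0, 0], [-16, 0, 0], [-16, 0, 0]], "delta_rot": [[0, 0, 0], [0, 0, 0], [0, 0, 0], [0, 0, 0], [0, 0, 0], [0, 0, 0], [0, 0, 0], [0, 0, 0], [0, 0, 0], [0, 0, 0], [0, 0, 0], [0, 0, 0], [0, 0, 0], [0, 0, 0]], "hand": [0, 0, 0, 0.5, 0.5, 1, 1, 1, 1, 1, 1, 1, 1, 1]}}

```text
time_s: 7.4
position: [0.6113, 0.2426, 0.1911]
tcp_rot: [1.074, 1.288, -1.057]
ft_force: [0.3, 0.3, 0.6]
finger_gap: 0.0854
```

```bash
python3 - <<'E'
from h import *
plan([(.419,.1524,.15,11),(.419,.1524,.042,11)])
s=snap('side'); crop(cv2.convertScaleAbs(s,alpha=1.6),220,140,340,230,6,'s5.png')
E
```

```text
now 7.4 [0.6113 0.2426 0.1911] xaxis [ 0.011  0.004 -1.   ] jawyaw 11.0 gap 0.0854 F [0.3 0.3 0.6] q [0.38 0.45 1.61 0.   1.07 0.18]
(0.419, 0.1524, 0.15, 11) slide [3.86, -20.65, 5.19] rot [0.0, -0.1, -0.7]
(0.419, 0.1524, 0.042, 11) slide [14.66, -20.77, 5.21] rot [0.0, -0.1, -0.7]
```

View pics/s5.png

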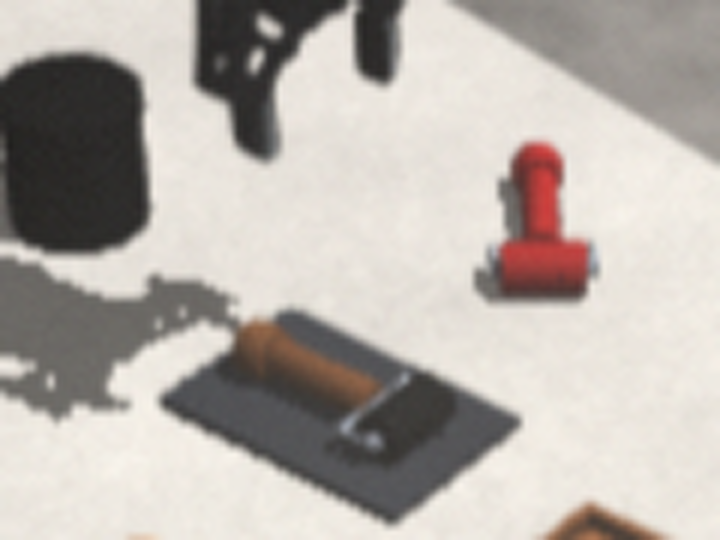

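The roller lies flat on the slab. Next is the left stamp, at pixel (249,312).

Request:
{"method": "servo_tool", "body": {"slide": [[3.9, -6, 1.5], [3.9, -12, 3], [3.9, -18, 4.5], [3.9, -20.7, 5.2], [3.9, -20.7, 5.2], [3.9, -20.7, 5.2], [8, -20.7, 5.2], [12, -20.7, 5.2], [14.8, -20.7, 5.2], [14.8, -20.7, 5.2], [14.8, -20.7, 5.2], [14.8, -20.7, 5.2]], "delta_rot": [[0, 0, -0.7], [0, 0, -0.7], [0, 0, -0.7], [0, 0, -0.7], [0, 0, -0.7], [0, 0, -0.7], [0, 0, -0.7], [0, 0, -0.7], [0, 0, -0.7], [0, 0, -0.7], [0, 0, -0.7], [0, 0, -0.7]], "hand": [1, 1, 1, 1, 1, 1, 1, 1, 1, 1, 1, 1]}}

```text
time_s: 8.95
position: [0.419, 0.1524, 0.0399]
tcp_rot: [1.066, 1.297, -1.067]
ft_force: [-0.2, 0.4, 0.2]
finger_gap: 0.0855
```

```bash
python3 - <<'E'
from h import *
plan([(.419,.1524,.04,11)])
s=snap('side'); crop(cv2.convertScaleAbs(s,alpha=1.6),190,180,310,270,6,'s6.png')
s=snap('top'); crop(cv2.convertScaleAbs(s,alpha=1.6),170,190,290,340,4,'t6.png')
E
```

```text
now 8.95 [0.419  0.1524 0.0399] xaxis [-0.003  0.001 -1.   ] jawyaw 11.0 gap 0.0855 F [-0.2  0.4  0.2] q [0.34 0.4  2.15 0.   0.58 0.15]
(0.419, 0.1524, 0.04, 11) slide [-0.01, 0.0, -0.0] rot [0.0, -0.1, 0.1]
```

View pics/s6.png

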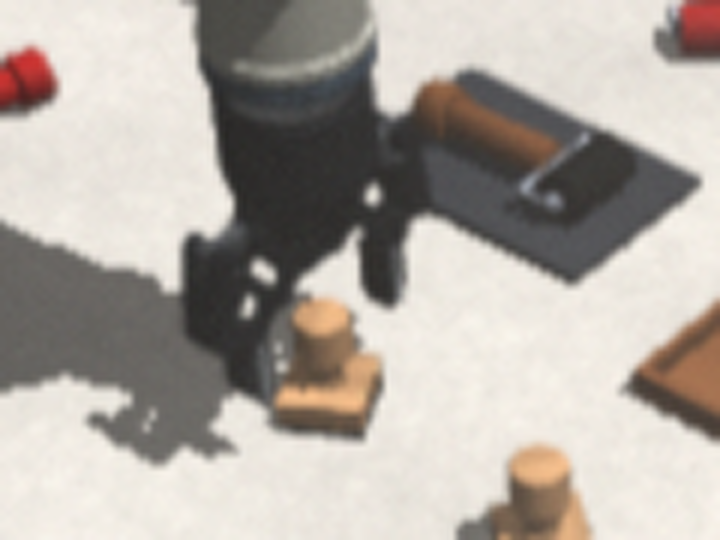

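View pics/t6.png

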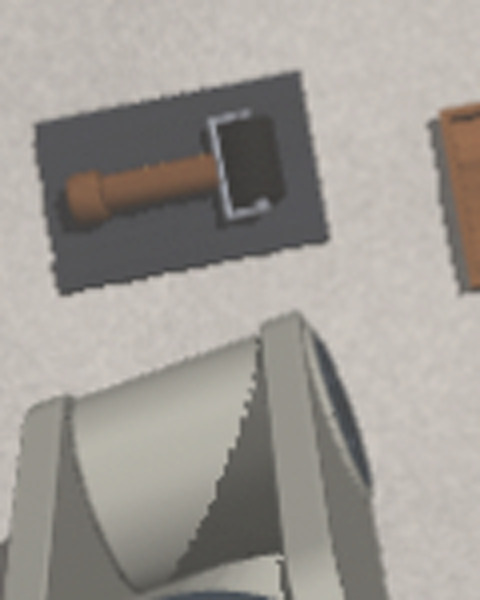

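The roller sits centred and aligned on the slab. The knob is between the fingers, so I'm closing.

Request:
{"method": "servo_tool", "body": {"slide": [[0, 0, 0], [0, 0, 0], [0, 0, 0], [0, 0, 0], [0, 0, 0], [0, 0, 0], [0, 0, 0], [-1, 0, 0], [-3, 0, 0], [-6, 0, 0], [-6, 0, 0]], "delta_rot": [[0, 0, 0], [0, 0, 0], [0, 0, 0], [0, 0, 0], [0, 0, 0], [0, 0, 0], [0, 0, 0], [0, 0, 0], [0, 0, 0], [0, 0, 0], [0, 0, 0]], "hand": [0, 0, 0, 0, 0, 0, 0, 0, 0, 0, 0], "newtons": 40}}

```text
time_s: 10.42
position: [0.4201, 0.1526, 0.1016]
tcp_rot: [1.068, 1.295, -1.064]
ft_force: [0.3, -0.2, -1.8]
finger_gap: 0.0288
```

```bash
python3 - <<'E'
from h import *
c=np.array([.6096,-.0109]); v=np.array([np.cos(np.radians(100.4)),np.sin(np.radians(100.4))])
A=c+.036*v; B=c-.036*v; print(A,B)
plan([(*A,.12,11),(*A,.046,11)])
s=snap('side'); crop(cv2.convertScaleAbs(s,alpha=1.6),190,180,310,270,6,'s7.png')
E
```

```text
[0.60310131 0.02450857] [ 0.61609869 -0.04630857]
now 10.425 [0.4201 0.1526 0.1016] xaxis [ 0.001  0.002 -1.   ] jawyaw 11.0 gap 0.0288 F [ 0.3 -0.2 -1.8] q [0.34 0.28 2.12 0.   0.73 0.15]
(np.float64(0.6031013107709798), np.float64(0.02450857294928189), 0.12, 11) slide [-1.85, 15.51, 16.07] rot [0.0, -0.1, -0.1]
(np.float64(0.6031013107709798), np.float64(0.02450857294928189), 0.046, 11) slide [5.55, 15.51, 16.09] rot [0.0, -0.1, -0.1]
```

View pics/s7.png

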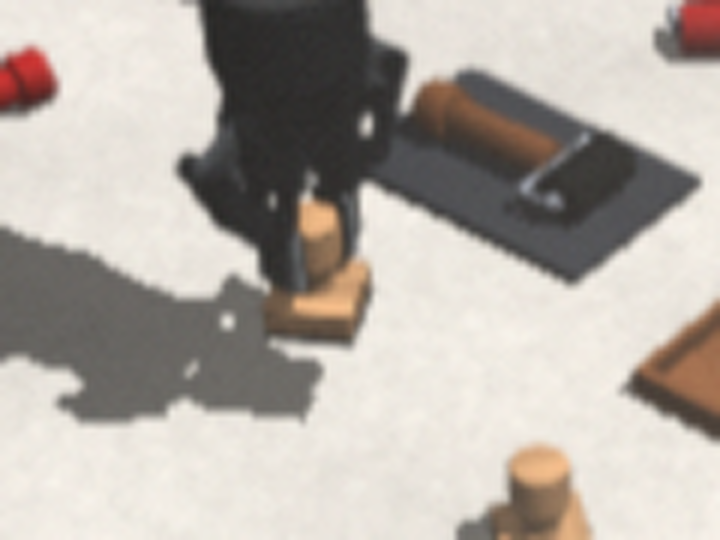

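Request:
{"method": "servo_tool", "body": {"slide": [[-3, 0, 0], [-3, 4, 4], [-3, 8, 8], [-3, 12, 12], [-3, 15.5, 16.1], [-3, 15.5, 16.1], [-3, 15.5, 16.1], [0, 15.5, 16.1], [3, 15.5, 16.1], [4.5, 15.5, 16.1], [5.2, 15.5, 16.1], [5.4, 15.5, 16.1], [5.4, 15.5, 16.1], [5.4, 15.5, 16.1]], "delta_rot": [[0, 0, 0], [0, 0, 0], [0, 0, 0], [0, 0, 0], [0, 0, 0], [0, 0, 0], [0, 0, 0], [0, 0, 0], [0, 0, 0], [0, 0, 0], [0, 0, 0], [0, 0, 0], [0, 0, 0], [0, 0, 0]], "hand": [0, 0, 0, 0, 0, 0, 0, 0, 0, 0, 0, 0, 0, 0]}}

```text
time_s: 12.22
position: [0.6028, 0.0241, 0.0469]
tcp_rot: [1.068, 1.295, -1.065]
ft_force: [0.4, -0.3, -1.8]
finger_gap: 0.0292
```

```bash
python3 - <<'E'
from h import *
plan([(.6031,.0245,.046,11)])
s=snap('side'); crop(cv2.convertScaleAbs(s,alpha=1.6),260,180,380,270,6,'s8.png')
E
```

```text
now 12.225 [0.6028 0.0241 0.0469] xaxis [ 0.     0.002 -1.   ] jawyaw 11.0 gap 0.0292 F [ 0.4 -0.3 -1.8] q [ 0.04  0.56  1.81  0.    0.77 -0.16]
(0.6031, 0.0245, 0.046, 11) slide [0.09, 0.04, -0.04] rot [0.0, -0.1, -0.0]
```

View pics/s8.png

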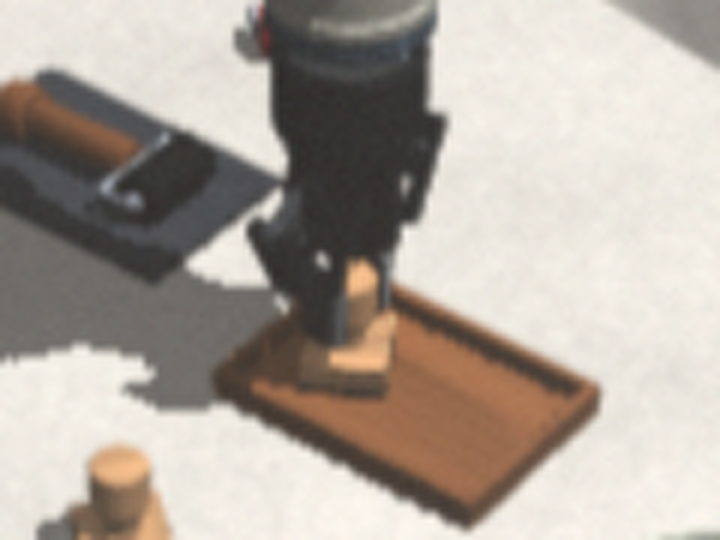

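The stamp is inside the tray and about 1 mm up. Lowering, releasing and retreating, then going on to stamp two.

Request:
{"method": "servo_tool", "body": {"slide": [[0.1, 0, 0], [0.2, 0, 0], [0.2, 0, 0], [0.2, 0, 0], [0.2, 0, 0], [0.2, 0, 0], [0.2, 0, 0], [0.2, 0, 0], [0.2, 0, 0], [-2, 0, 0], [-6, 0, 0], [-10, 0, 0], [-10, 0, 0]], "delta_rot": [[0, 0, 0], [0, 0, 0], [0, 0, 0], [0, 0, 0], [0, 0, 0], [0, 0, 0], [0, 0, 0], [0, 0, 0], [0, 0, 0], [0, 0, 0], [0, 0, 0], [0, 0, 0], [0, 0, 0]], "hand": [0, 0, 0, 0.4, 0.6, 1, 1, 1, 1, 1, 1, 1, 1]}}

```text
time_s: 13.9
position: [0.6048, 0.0239, 0.1502]
tcp_rot: [1.07, 1.291, -1.061]
ft_force: [0.0, 0.5, 0.1]
finger_gap: 0.0853
```

```bash
python3 - <<'E'
from h import *
plan([(.433,-.0035,.13,11),(.433,-.0035,.04,11)])
s=snap('side'); crop(cv2.convertScaleAbs(s,alpha=1.6),260,180,380,270,6,'s9.png')
E
```

```text
now 13.9 [0.6048 0.0239 0.1502] xaxis [ 0.006  0.002 -1.   ] jawyaw 11.0 gap 0.0853 F [0.  0.5 0.1] q [ 0.04  0.42  1.76  0.    0.95 -0.16]
(0.433, -0.0035, 0.13, 11) slide [1.9, -17.41, -0.59] rot [0.0, -0.1, -0.4]
(0.433, -0.0035, 0.04, 11) slide [10.9, -17.46, -0.58] rot [0.0, -0.1, -0.4]
```

View pics/s9.png

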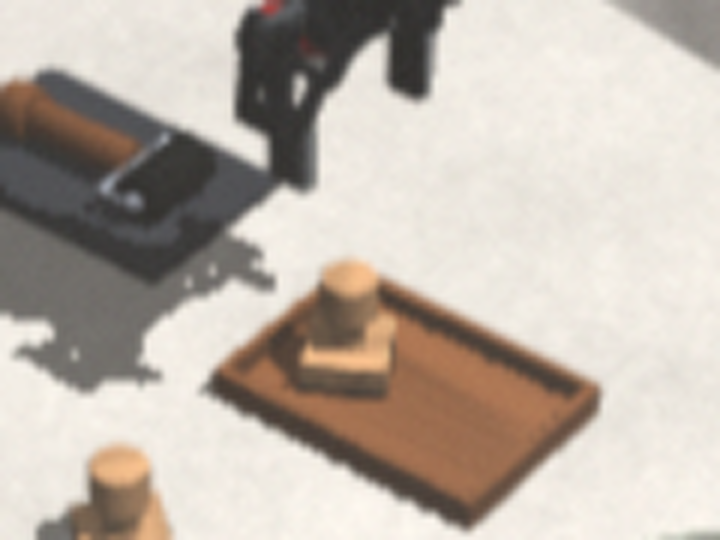

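Stamp one stands upright in the tray. Fetching stamp two.

Request:
{"method": "servo_tool", "body": {"slide": [[1.9, -6, -0.2], [1.9, -12, -0.4], [1.9, -17.4, -0.6], [1.9, -17.4, -0.6], [1.9, -17.4, -0.6], [5, -17.4, -0.6], [9, -17.4, -0.6], [10.9, -17.4, -0.6], [10.9, -17.4, -0.6], [10.9, -17.4, -0.6], [10.9, -17.4, -0.6], [10.9, -17.4, -0.6], [10.9, -17.4, -0.6], [10.9, -17.4, -0.6], [10.9, -17.4, -0.6], [10.9, -17.4, -0.6], [9, -17.4, -0.6], [5, -17.4, -0.6], [2, -17.4, -0.6], [2, -17.4, -0.6]], "delta_rot": [[0, 0, -0.4], [0, 0, -0.4], [0, 0, -0.4], [0, 0, -0.4], [0, 0, -0.4], [0, 0, -0.4], [0, 0, -0.4], [0, 0, -0.4], [0, 0, -0.4], [0, 0, -0.4], [0, 0, -0.4], [0, 0, -0.4], [0, 0, -0.4], [0, 0, -0.4], [0, 0, -0.4], [0, 0, -0.4], [0, 0, -0.4], [0, 0, -0.4], [0, 0, -0.4], [0, 0, -0.4]], "hand": [1, 1, 1, 1, 1, 1, 1, 1, 1, 1, 0, 0, 0, 0, 0, 0, 0, 0, 0, 0]}}

```text
time_s: 16.45
position: [0.4332, -0.0035, 0.1296]
tcp_rot: [1.067, 1.294, -1.065]
ft_force: [0.4, -0.4, -0.8]
finger_gap: 0.0287
```

```bash
python3 - <<'E'
from h import *
plan([(.6161,-.0463,.13,11),(.6161,-.0463,.046,11)])
s=snap('side'); crop(cv2.convertScaleAbs(s,alpha=1.6),230,180,350,270,6,'s10.png')
E
```

```text
now 16.45 [ 0.4332 -0.0035  0.1296] xaxis [ 0.001  0.001 -1.   ] jawyaw 11.0 gap 0.0287 F [ 0.4 -0.4 -0.8] q [-0.01  0.21  2.13  0.    0.79 -0.21]
(0.6161, -0.0463, 0.13, 11) slide [-0.03, 17.13, 7.7] rot [0.0, -0.0, -0.1]
(0.6161, -0.0463, 0.046, 11) slide [8.37, 17.12, 7.7] rot [0.0, -0.0, -0.1]
```

View pics/s10.png

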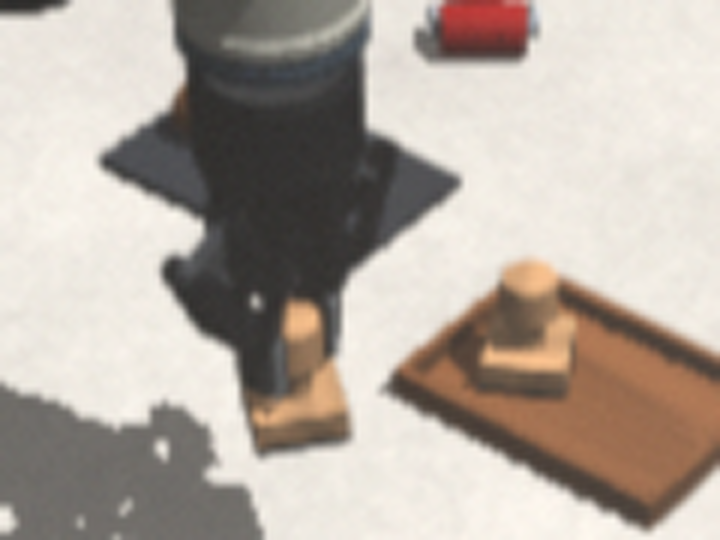

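Request:
{"method": "servo_tool", "body": {"slide": [[-1, 5, 2.5], [-1, 10, 5], [-1, 15, 7], [-1, 17.1, 7.7], [-1, 17.1, 7.7], [-1, 17.1, 7.7], [3, 17.1, 7.7], [6, 17.1, 7.7], [7.5, 17.1, 7.7], [8, 17.1, 7.7], [8.3, 17.1, 7.7], [8.3, 17.1, 7.7], [8.3, 17.1, 7.7]], "delta_rot": [[0, 0, 0], [0, 0, 0], [0, 0, 0], [0, 0, 0], [0, 0, 0], [0, 0, 0], [0, 0, 0], [0, 0, 0], [0, 0, 0], [0, 0, 0], [0, 0, 0], [0, 0, 0], [0, 0, 0]], "hand": [0, 0, 0, 0, 0, 0, 0, 0, 0, 0, 0, 0, 0]}}

```text
time_s: 18.12
position: [0.6152, -0.0464, 0.0458]
tcp_rot: [1.067, 1.295, -1.066]
ft_force: [0.3, -0.1, -1.0]
finger_gap: 0.0291
```

```bash
python3 - <<'E'
from h import *
plan([(.6161,-.0463,.046,11)])
s=snap('side'); crop(cv2.convertScaleAbs(s,alpha=1.6),260,190,380,280,6,'s11.png')
E
```

```text
now 18.125 [ 0.6152 -0.0464  0.0458] xaxis [-0.     0.001 -1.   ] jawyaw 11.0 gap 0.0291 F [ 0.3 -0.1 -1. ] q [-0.08  0.58  1.78  0.    0.78 -0.27]
(0.6161, -0.0463, 0.046, 11) slide [-0.02, 0.09, 0.01] rot [0.0, -0.0, -0.0]
```

View pics/s11.png

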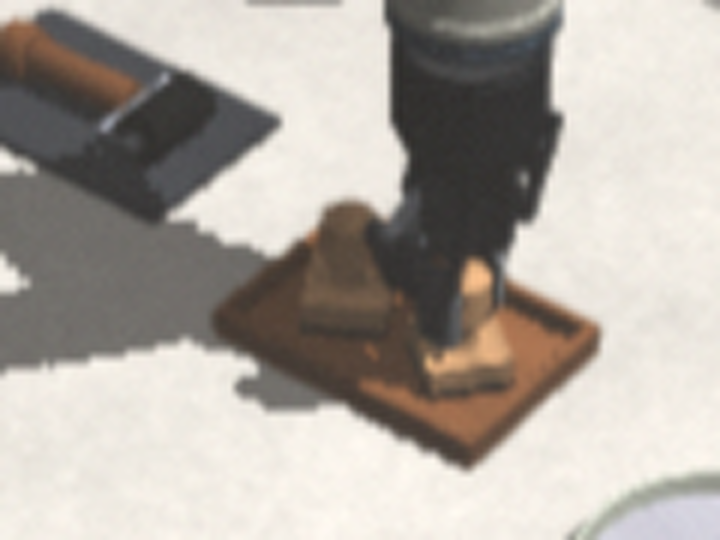

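Request:
{"method": "servo_tool", "body": {"slide": [[0.1, 0, 0], [0.1, 0, 0], [0.1, 0, 0], [0.1, 0, 0], [0.1, 0, 0], [0.1, 0, 0], [0.1, 0, 0], [0.1, 0, 0], [-2, 0, 0], [-6, 0, 0], [-10, 0, 0], [-10, 0, 0]], "delta_rot": [[0, 0, 0], [0, 0, 0], [0, 0, 0], [0, 0, 0], [0, 0, 0], [0, 0, 0], [0, 0, 0], [0, 0, 0], [0, 0, 0], [0, 0, 0], [0, 0, 0], [0, 0, 0]], "hand": [0, 0, 0.4, 0.6, 1, 1, 1, 1, 1, 1, 1, 1]}}

```text
time_s: 19.68
position: [0.6174, -0.0466, 0.1491]
tcp_rot: [1.069, 1.29, -1.062]
ft_force: [0.3, 1.0, -0.2]
finger_gap: 0.0851
```

```bash
python3 - <<'E'
from h import *
plan([(.4066,-.1475,.13,0),(.4066,-.1475,.025,0)])
s=snap('side'); crop(cv2.convertScaleAbs(s,alpha=1.6),260,190,380,280,6,'s12.png')
E
```

```text
now 19.675 [ 0.6174 -0.0466  0.1491] xaxis [ 0.006  0.    -1.   ] jawyaw 11.0 gap 0.0851 F [ 0.3  1.  -0.2] q [-0.08  0.44  1.73  0.    0.97 -0.27]
(0.4066, -0.1475, 0.13, 0) slide [1.79, -22.63, 5.87] rot [11.0, 0.0, -0.3]
(0.4066, -0.1475, 0.025, 0) slide [12.29, -22.69, 5.86] rot [11.0, 0.0, -0.3]
```

View pics/s12.png

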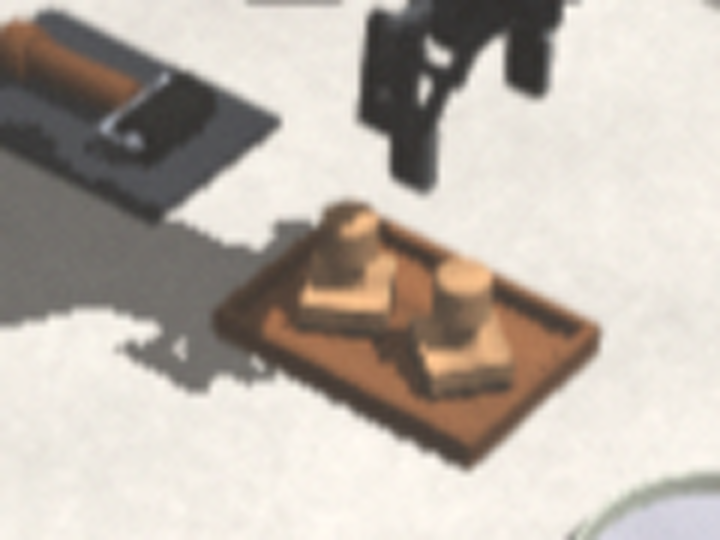

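Both stamps stand in the tray. Now jar A: going above it and down with the jaws open, then a look before closing.

Request:
{"method": "servo_tool", "body": {"slide": [[1.8, -6, 1.5], [1.8, -12, 3], [1.8, -18, 4.5], [1.8, -22.7, 5.9], [1.8, -22.7, 5.9], [1.8, -22.7, 5.9], [1.8, -22.7, 5.9], [5, -22.7, 5.9], [9, -22.7, 5.9], [12, -22.7, 5.9], [12.3, -22.7, 5.9], [12.3, -22.7, 5.9], [12.3, -22.7, 5.9]], "delta_rot": [[3, 0, 0], [6, 0, 0], [9, 0, 0], [11, 0, -0.3], [11, 0, -0.3], [11, 0, -0.3], [11, 0, -0.3], [11, 0, -0.3], [11, 0, -0.3], [11, 0, -0.3], [11, 0, -0.3], [11, 0, -0.3], [11, 0, -0.3]], "hand": [1, 1, 1, 1, 1, 1, 1, 1, 1, 1, 1, 1, 1]}}

```text
time_s: 21.35
position: [0.4059, -0.1479, 0.0245]
tcp_rot: [1.208, 1.209, -1.209]
ft_force: [-0.6, 0.7, -0.2]
finger_gap: 0.0856
```

```bash
python3 - <<'E'
from h import *
plan([(.4066,-.1475,.025,0)])
s=snap('side'); crop(cv2.convertScaleAbs(s,alpha=1.6),250,240,370,330,6,'s13.png')
E
```

```text
now 21.35 [ 0.4059 -0.1479  0.0245] xaxis [-0.    -0.001 -1.   ] jawyaw 0.0 gap 0.0856 F [-0.6  0.7 -0.2] q [-0.35  0.42  2.19 -0.    0.53 -0.35]
(0.4066, -0.1475, 0.025, 0) slide [-0.05, 0.07, -0.04] rot [0.0, 0.0, 0.0]
```

View pics/s13.png

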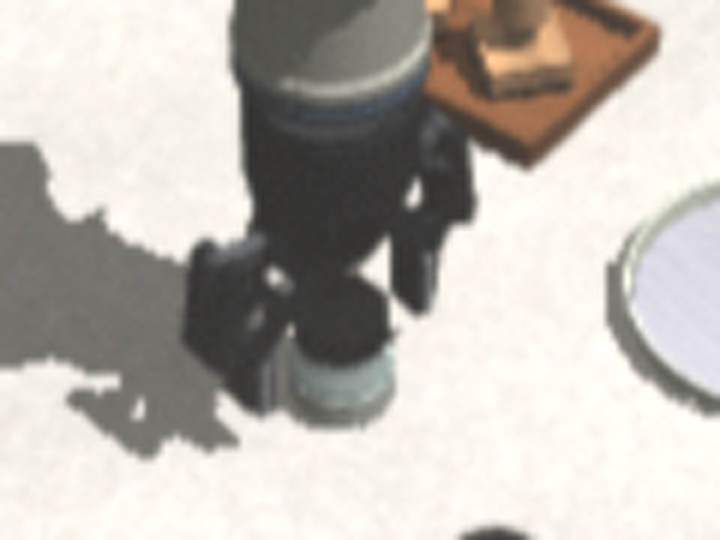

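Jar A is centred between the fingers. Closing and lifting.

Request:
{"method": "servo_tool", "body": {"slide": [[0, 0, 0], [0, 0, 0], [0, 0, 0], [0, 0, 0], [0, 0, 0], [0, 0, 0], [-1, 0, 0], [-3, 0, 0], [-6, 0, 0], [-9, 0, 0], [-9, 0, 0]], "delta_rot": [[0, 0, 0], [0, 0, 0], [0, 0, 0], [0, 0, 0], [0, 0, 0], [0, 0, 0], [0, 0, 0], [0, 0, 0], [0, 0, 0], [0, 0, 0], [0, 0, 0]], "hand": [0, 0, 0, 0, 0, 0, 0, 0, 0, 0, 0], "newtons": 35}}

```text
time_s: 22.78
position: [0.4071, -0.1484, 0.1166]
tcp_rot: [1.209, 1.205, -1.207]
ft_force: [0.3, -0.1, -1.3]
finger_gap: 0.0456
```

```bash
python3 - <<'E'
from h import *
plan([(.597,-.216,.115,0),(.597,-.216,.029,0)])
s=snap('side'); crop(cv2.convertScaleAbs(s,alpha=1.6),250,220,370,310,6,'s14.png')
E
```

```text
now 22.775 [ 0.4071 -0.1484  0.1166] xaxis [ 0.004 -0.002 -1.   ] jawyaw 0.0 gap 0.0456 F [ 0.3 -0.1 -1.3] q [-0.35  0.24  2.14 -0.    0.76 -0.35]
(0.597, -0.216, 0.115, 0) slide [0.24, 18.98, 6.77] rot [0.0, 0.1, -0.2]
(0.597, -0.216, 0.029, 0) slide [8.84, 18.95, 6.75] rot [0.0, 0.1, -0.2]
```

View pics/s14.png

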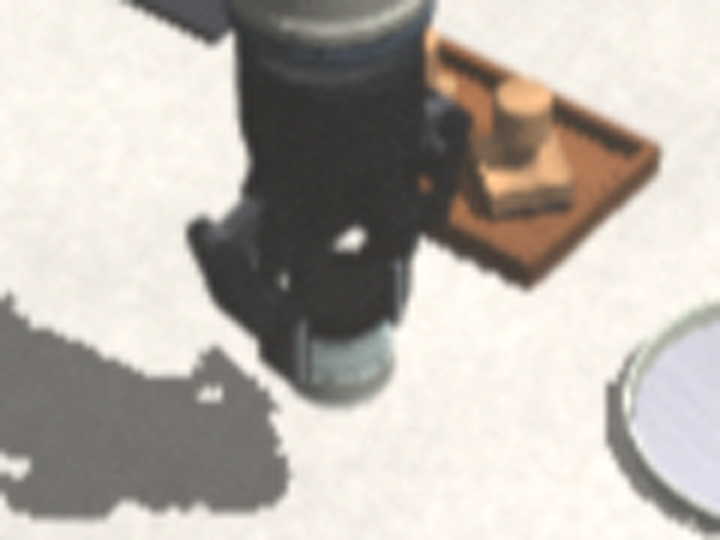

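Request:
{"method": "servo_tool", "body": {"slide": [[0, 5, 2], [0, 10, 4], [0, 15, 6], [0, 19, 6.8], [0, 19, 6.8], [0, 19, 6.8], [3, 19, 6.8], [6, 19, 6.8], [7.5, 19, 6.8], [8.3, 19, 6.8], [8.7, 19, 6.8], [8.7, 19, 6.8], [8.7, 19, 6.8]], "delta_rot": [[0, 0, -0.2], [0, 0, -0.2], [0, 0, -0.2], [0, 0, -0.2], [0, 0, -0.2], [0, 0, -0.2], [0, 0, -0.2], [0, 0, -0.2], [0, 0, -0.2], [0, 0, -0.2], [0, 0, -0.2], [0, 0, -0.2], [0, 0, -0.2]], "hand": [0, 0, 0, 0, 0, 0, 0, 0, 0, 0, 0, 0, 0]}}

```text
time_s: 24.45
position: [0.597, -0.2163, 0.0295]
tcp_rot: [1.207, 1.208, -1.21]
ft_force: [0.0, -0.9, 1.0]
finger_gap: 0.0457
```

```bash
python3 - <<'E'
from h import *
plan([(.597,-.216,.0285,0)])
s=snap('side'); crop(cv2.convertScaleAbs(s,alpha=1.6),310,230,430,320,6,'s15.png')
E
```

```text
now 24.45 [ 0.597  -0.2163  0.0295] xaxis [-0.    -0.002 -1.   ] jawyaw 0.0 gap 0.0457 F [ 0.  -0.9  1. ] q [-0.35  0.62  1.74 -0.    0.77 -0.35]
(0.597, -0.216, 0.0285, 0) slide [0.1, -0.0, -0.03] rot [0.0, 0.1, 0.0]
```

View pics/s15.png

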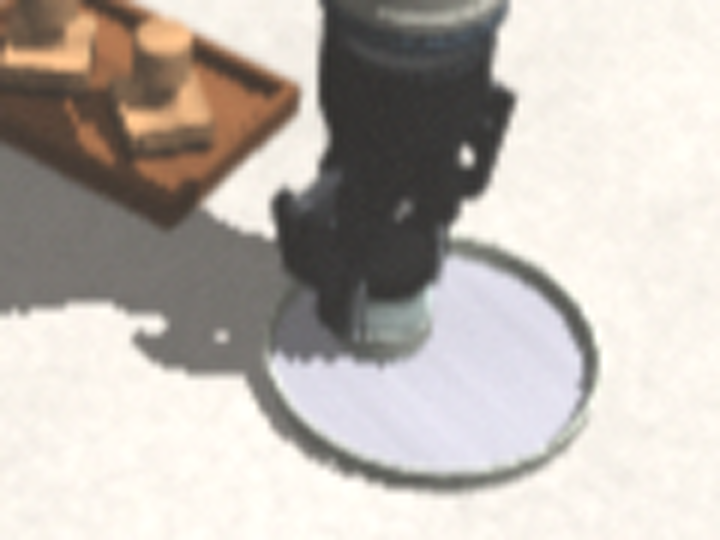

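The force has gone to +1 N, so the jar is at floor contact. Releasing and backing off.

Request:
{"method": "servo_tool", "body": {"slide": [[0.1, 0, 0], [0.1, 0, 0], [0.1, 0, 0], [0.1, 0, 0], [0.1, 0, 0], [0.1, 0, 0], [0.1, 0, 0], [-2, 0, 0], [-6, 0, 0], [-10, 0, 0], [-10, 0, 0]], "delta_rot": [[0, 0, 0], [0, 0, 0], [0, 0, 0], [0, 0, 0], [0, 0, 0], [0, 0, 0], [0, 0, 0], [0, 0, 0], [0, 0, 0], [0, 0, 0], [0, 0, 0]], "hand": [0, 0.65, 0.8, 1, 1, 1, 1, 1, 1, 1, 1]}}

```text
time_s: 25.88
position: [0.5996, -0.217, 0.1346]
tcp_rot: [1.208, 1.201, -1.206]
ft_force: [-0.3, -0.3, 0.2]
finger_gap: 0.0856
```

```bash
python3 - <<'E'
from h import *
plan([(.3599,-.298,.13,0),(.3599,-.298,.0245,0)])
s=snap('side'); crop(cv2.convertScaleAbs(s,alpha=1.6),310,230,430,320,6,'s16.png')
E
```

```text
now 25.875 [ 0.5996 -0.217   0.1346] xaxis [ 0.007 -0.005 -1.   ] jawyaw 0.0 gap 0.0856 F [-0.3 -0.3  0.2] q [-0.35  0.48  1.7  -0.    0.95 -0.35]
(0.3599, -0.298, 0.13, 0) slide [0.34, -23.98, 8.08] rot [0.0, 0.3, -0.4]
(0.3599, -0.298, 0.0245, 0) slide [10.89, -24.05, 8.03] rot [0.0, 0.3, -0.4]
```

View pics/s16.png

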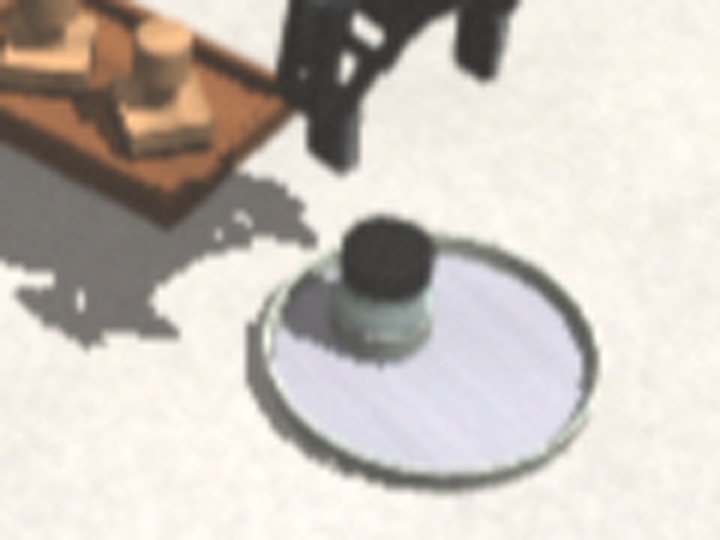

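Jar A stands in the tray. Now jar B.

Request:
{"method": "servo_tool", "body": {"slide": [[0.3, -6, 2], [0.3, -12, 4], [0.3, -18, 6], [0.3, -24, 8], [0.3, -24, 8], [0.3, -24, 8], [0.3, -24, 8], [4, -24, 8], [8, -24, 8], [10.5, -24, 8], [10.9, -24, 8], [10.9, -24, 8], [10.9, -24, 8]], "delta_rot": [[0, 0.3, -0.4], [0, 0.3, -0.4], [0, 0.3, -0.4], [0, 0.3, -0.4], [0, 0.3, -0.4], [0, 0.3, -0.4], [0, 0.3, -0.4], [0, 0.3, -0.4], [0, 0.3, -0.4], [0, 0.3, -0.4], [0, 0.3, -0.4], [0, 0.3, -0.4], [0, 0.3, -0.4]], "hand": [1, 1, 1, 1, 1, 1, 1, 1, 1, 1, 1, 1, 1]}}

```text
time_s: 27.55
position: [0.3597, -0.2975, 0.0238]
tcp_rot: [1.208, 1.212, -1.21]
ft_force: [-0.0, -0.3, -0.7]
finger_gap: 0.0854
```

```bash
python3 - <<'E'
from h import *
plan([(.3599,-.298,.0245,0)])
s=snap('side'); crop(cv2.convertScaleAbs(s,alpha=1.6),270,280,390,370,6,'s17.png')
E
```

```text
now 27.55 [ 0.3597 -0.2975  0.0238] xaxis [-0.002  0.001 -1.   ] jawyaw 0.1 gap 0.0854 F [-0.  -0.3 -0.7] q [-0.69  0.46  2.12 -0.    0.57 -0.69]
(0.3599, -0.298, 0.0245, 0) slide [-0.07, 0.02, 0.05] rot [0.1, -0.0, 0.1]
```

View pics/s17.png

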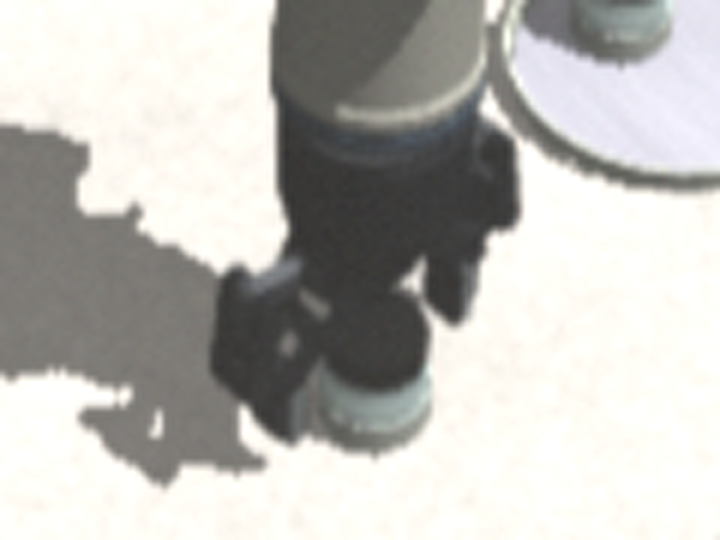

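Request:
{"method": "servo_tool", "body": {"slide": [[0, 0, 0], [0, 0, 0], [0, 0, 0], [0, 0, 0], [0, 0, 0], [0, 0, 0], [-1, 0, 0], [-3, 0, 0], [-6, 0, 0], [-10, 0, 0], [-10, 0, 0]], "delta_rot": [[0, 0, 0], [0, 0, 0], [0, 0, 0], [0, 0, 0], [0, 0, 0], [0, 0, 0], [0, 0, 0], [0, 0, 0], [0, 0, 0], [0, 0, 0], [0, 0, 0]], "hand": [0, 0, 0, 0, 0, 0, 0, 0, 0, 0, 0], "newtons": 35}}

```text
time_s: 28.98
position: [0.3612, -0.2988, 0.1266]
tcp_rot: [1.207, 1.206, -1.208]
ft_force: [0.2, 0.2, -2.9]
finger_gap: 0.0457
```

```bash
python3 - <<'E'
from h import *
plan([(.597,-.281,.125,0),(.597,-.281,.0285,0)])
s=snap('side'); crop(cv2.convertScaleAbs(s,alpha=1.6),270,260,390,350,6,'s18.png')
E
```

```text
now 28.975 [ 0.3612 -0.2988  0.1266] xaxis [ 0.002 -0.003 -1.   ] jawyaw 0.0 gap 0.0457 F [ 0.2  0.2 -2.9] q [-0.69  0.27  2.06 -0.    0.81 -0.69]
(0.597, -0.281, 0.125, 0) slide [0.21, 23.58, -1.76] rot [0.0, 0.2, -0.1]
(0.597, -0.281, 0.0285, 0) slide [9.86, 23.56, -1.79] rot [0.0, 0.2, -0.1]
```

View pics/s18.png

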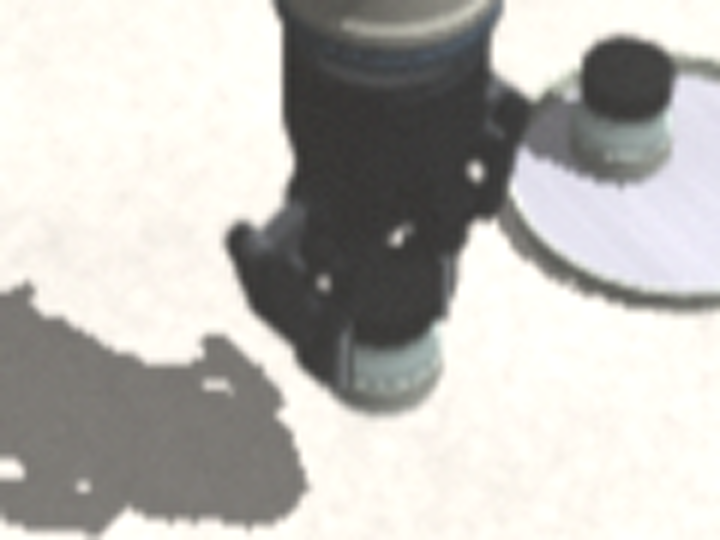

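Request:
{"method": "servo_tool", "body": {"slide": [[0, 5, -0.5], [0, 10, -1], [0, 15, -1.5], [0, 20, -1.9], [0, 23.6, -1.9], [0, 23.6, -1.9], [0, 23.6, -1.9], [3, 23.6, -1.9], [6, 23.6, -1.9], [8.5, 23.6, -1.9], [9.4, 23.6, -1.9], [9.8, 23.6, -1.9], [9.8, 23.6, -1.9], [9.8, 23.6, -1.9]], "delta_rot": [[0, 0.2, -0.1], [0, 0.2, -0.1], [0, 0.2, -0.1], [0, 0.2, -0.1], [0, 0.2, -0.1], [0, 0.2, -0.1], [0, 0.2, -0.1], [0, 0.2, -0.1], [0, 0.2, -0.1], [0, 0.2, -0.1], [0, 0.2, -0.1], [0, 0.2, -0.1], [0, 0.2, -0.1], [0, 0.2, -0.1]], "hand": [0, 0, 0, 0, 0, 0, 0, 0, 0, 0, 0, 0, 0, 0]}}

```text
time_s: 30.78
position: [0.5941, -0.2787, 0.0288]
tcp_rot: [1.209, 1.216, -1.211]
ft_force: [-10.6, 4.0, 15.2]
finger_gap: 0.0458
```

```bash
python3 - <<'E'
from h import *
plan([(.597,-.281,.0285,0)])
s=snap('side'); crop(cv2.convertScaleAbs(s,alpha=1.6),310,230,430,320,6,'s19.png')
E
```

```text
now 30.775 [ 0.5941 -0.2787  0.0288] xaxis [-0.005  0.003 -1.   ] jawyaw 0.0 gap 0.0458 F [-10.6   4.   15.2] q [-0.44  0.65  1.69  0.    0.81 -0.44]
(0.597, -0.281, 0.0285, 0) slide [0.03, 0.29, 0.24] rot [0.0, -0.2, 0.3]
```

View pics/s19.png

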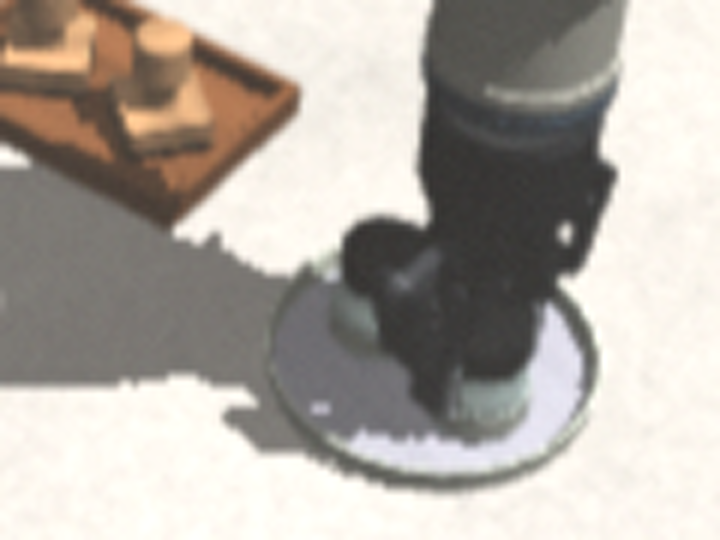

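The jar is pressing on the floor with about 15 N. Easing off slightly, then releasing.

Request:
{"method": "servo_tool", "body": {"slide": [[-0.05, 0, 0], [-0.05, 0, 0], [-0.05, 0, 0]], "delta_rot": [[0, 0, 0.3], [0, 0, 0.3], [0, 0, 0.3]], "hand": [0, 0, 0]}}

```text
time_s: 31.2
position: [0.5942, -0.2788, 0.0295]
tcp_rot: [1.212, 1.211, -1.207]
ft_force: [0.5, 0.0, -1.4]
finger_gap: 0.0462
```

Request:
{"method": "servo_tool", "body": {"slide": [[0.05, 0, 0], [0.05, 0, 0], [0.05, 0, 0], [0, 0, 0], [0, 0, 0], [0, 0, 0], [0, 0, 0], [-2, 0, 0], [-6, 0, 0], [-12, 0, 0], [-18, 0, 0], [-20, -6, 0], [-20, -12, 0], [-20, -16, 0], [-20, -16, 0], [-20, -16, 0]], "delta_rot": [[0, 0, 0], [0, 0, 0], [0, 0, 0], [0, 0, 0], [0, 0, 0], [0, 0, 0], [0, 0, 0], [0, 0, 0], [0, 0, 0], [0, 0, 0], [0, 0, 0], [0, 0, 0], [0, 0, 0], [0, 0, 0], [0, 0, 0], [0, 0, 0]], "hand": [0, 0.65, 0.8, 1, 1, 1, 1, 1, 1, 1, 1, 1, 1, 1, 1, 1]}}

```text
time_s: 33.2
position: [0.4349, -0.2799, 0.2307]
tcp_rot: [1.212, 1.208, -1.206]
ft_force: [-0.9, 0.7, 0.2]
finger_gap: 0.0853
```

```bash
python3 - <<'E'
from h import *
plan([])
s=snap('side'); crop(cv2.convertScaleAbs(s,alpha=1.6),210,130,410,330,3,'s20.png')
t=snap('top','top_end.png'); crop(cv2.convertScaleAbs(t,alpha=1.6),80,140,460,360,2.1,'t20.png')
E
```

```text
now 33.2 [ 0.4349 -0.2799  0.2307] xaxis [ 0.003  0.002 -1.   ] jawyaw -0.0 gap 0.0853 F [-0.9  0.7  0.2] q [-0.58  0.2   1.87  0.    1.07 -0.58]
```

View pics/s20.png

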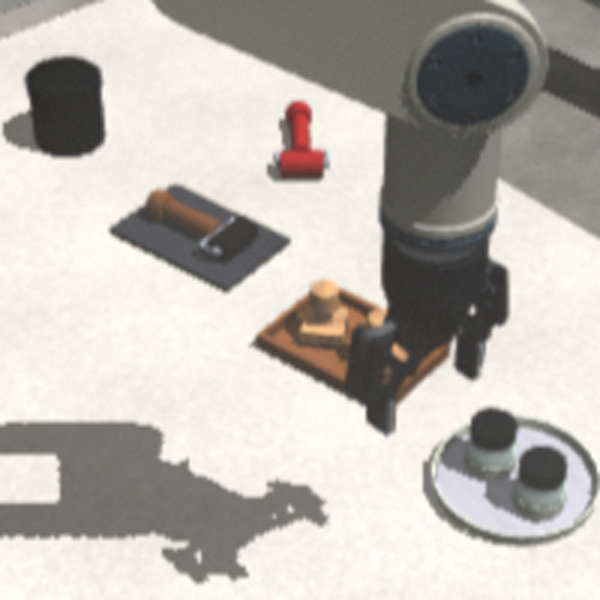

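View pics/t20.png

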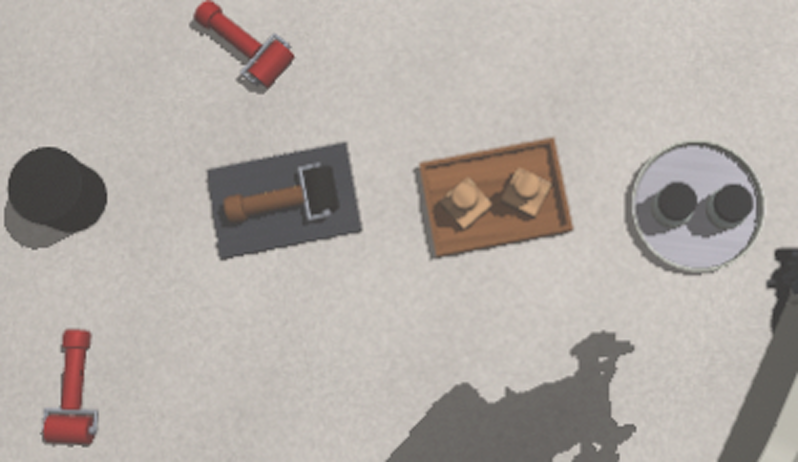

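All five are placed. One last numeric check of the top view against the judged windows.

```bash
python3 - <<'E' 2>&1 | sed -n '/---/,$p'
from m import *
print('---')
t=cv2.imread('pics/top_end.png'); g=t.max(2); hs=cv2.cvtColor(t,cv2.COLOR_BGR2HSV)
for b in ((390,222,414,252),(416,222,442,252)):
    k=comps(((g<52)*255).astype('uint8'),*b); w=onz('top',[cen(k)],.059)[0]; P('jar',cv2.contourArea(k),w,np.hypot(*(w[:2]-[.597,-.248])))
def fr(w,c,yaw): d=w[:2]-c; a=np.radians(yaw); return np.array([d@[np.cos(a),np.sin(a)],d@[-np.sin(a),np.cos(a)]])
for q in ((465,194),(529,187)):
    w=onz('top',[(np.array(q)+.5)/2.1-.5+[80,140]],.061)[0]; P('stamp',w,fr(w,[.6096,-.0109],10.4))
e=[(np.array(q)+.5)/2.1-.5+[80,140] for q in ((234,208),(320,189))]
w=onz('top',e,.024); d=w[1]-w[0]; d/=np.linalg.norm(d); mid=w[1]-.049*d
P('roller',mid,fr(mid,[.6095,.2417],11.3),np.degrees(np.arctan2(d[1],d[0])))
a0=cv2.imread('pics/top0.png'); P('canister diff',float(cv2.absdiff(a0,t)[205:260,80:135].mean()),'book diff',float(cv2.absdiff(a0,t)[230:330,475:560].mean()))
crop(cv2.convertScaleAbs(t,alpha=1.6),440,200,640,350,4,'t21.png')
E
```

```text
---
jar 219.5 [ 0.5929 -0.2156  0.059 ] 0.0327
jar 220.0 [ 0.5903 -0.2788  0.059 ] 0.0315
stamp [0.6044 0.0231 0.061 ] [0.001  0.0344]
stamp [ 0.6115 -0.0492  0.061 ] [-0.005 -0.038]
roller [0.6094 0.2417 0.024 ] [-0.0001  0.    ] -78.0479
canister diff 3.8551 book diff 24.5249
```

View pics/t21.png

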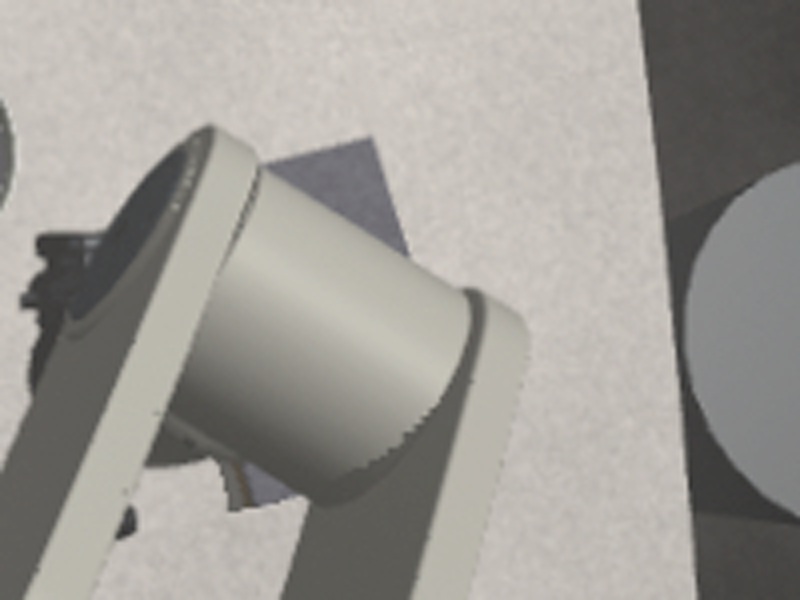

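```bash
python3 -c "
from bench import ticket; print(ticket.close_job())"
```

```text
the job is handed in; nothing more can be done
None
```

I placed all five things and handed the job in at about 33 s of the 144 s allowed; it reports no verdict. I picked the roller with the wooden handle and black rubber, and left the two red ones alone.

| Thing | Last measured position (top camera) | Limit |
|---|---|---|
| Roller on slab | middle within 1 mm of slab centre, about 1° off the slab's long axis | 32 / 26 mm, 0.5 rad |
| Stamp one in wooden tray | x +1 mm, y +34 mm | ±32 / ±57 mm |
| Stamp two in wooden tray | x −5 mm, y −38 mm | ±32 / ±57 mm |
| Jar A in round tray | 33 mm from centre | 54 mm |
| Jar B in round tray | 32 mm from centre | 54 mm |

All five looked upright or flat in the side view. I did not measure their tilt or resting height.

- **Jar B:** it touched down pressing the tray floor with about 15 N. I eased it off and then released it.
- **Camera disagreement:** the two cameras differed by about 3–4 mm, well inside every tolerance.
- **Canister:** it looks unmoved, judging only by a small picture difference between the first and last views.
- **Sketchbook:** the arm hid most of it in the last picture. The one corner I checked was within about 2 pixels of where it started, but I did not see the whole book at the end.

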